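Stage the cluster-shaft gears in pressing order

TASK

Line up the four loose bright-steel gears on the four black seats of the staging rail in the order they will be pressed on the shaft: the largest on the seat next to the swing-arm column, then each smaller one in turn, ending with the smallest at the other end. Set each gear down flat and centred on its seat, do not let any gear drop, and leave the planetary carrier where it stands.

Things in the scene. Friction and masses are not known exactly. Their poses are not given: they have to be found in the camera images.
- gear_58_c (a point): centre (half-way up) of the largest loose steel spur gear: 58 mm over the teeth, 27 teeth, 24 mm high, lying flat on the worktop with its bore upright; z up along the bore. Bright steel like the other three; only the diameter differs
- gear_48_c (a point): centre (half-way up) of the second largest loose steel spur gear: 48 mm over the teeth, 22 teeth, 24 mm high, lying flat on the worktop with its bore upright; z up along the bore. Bright steel like the other three; only the diameter differs
- gear_38_c (a point): centre (half-way up) of the third largest loose steel spur gear: 38 mm over the teeth, 17 teeth, 24 mm high, lying flat on the worktop with its bore upright; z up along the bore. Bright steel like the other three; only the diameter differs
- gear_28_c (a point): centre (half-way up) of the smallest loose steel spur gear: 28 mm over the teeth, 12 teeth, 24 mm high, lying flat on the worktop with its bore upright; z up along the bore. Bright steel like the other three; only the diameter differs
- seat_1_top (a point): centre of the top face of seat 1 of the staging rail: a flat black disc 68 mm across with a thin grey ring and centre dot, its top 15 mm above the worktop; x across the rail (away from the robot), y along the rail towards the robot's left, z up. The rail is a low aluminium bar 82 x 372 x 12 mm standing across the worktop, beyond the gears, with four such seats 90 mm apart, seat_1 at the robot's left end to seat_4 at the right end
- seat_2_top (a point): centre of the top face of seat 2 of the staging rail: a flat black disc 68 mm across with a thin grey ring and centre dot, its top 15 mm above the worktop; x across the rail (away from the robot), y along the rail towards the robot's left, z up. Seats are 90 mm apart in one row
- seat_3_top (a point): centre of the top face of seat 3 of the staging rail: a flat black disc 68 mm across with a thin grey ring and centre dot, its top 15 mm above the worktop; x across the rail (away from the robot), y along the rail towards the robot's left, z up. Seats are 90 mm apart in one row
- seat_4_top (a point): centre of the top face of seat 4 of the staging rail: a flat black disc 68 mm across with a thin grey ring and centre dot, its top 15 mm above the worktop; x across the rail (away from the robot), y along the rail towards the robot's left, z up. Seats are 90 mm apart in one row
- swing_column (a point): top of the upright column of the swing-arm station, 130 mm above the worktop. The station (dark base plate 84 mm wide, 25 mm column, grey arm 110 mm long with a round steel locating pin under its tip, swung out away from the robot over a round steel anvil) stands beyond one end of the staging rail, left or right, its column about 133 mm from the centre of the end seat; the white ceramic alignment block (80 x 50 x 60 mm) stands beyond the other end
- carrier_c (a point): centre of the planetary gear carrier, a loose bystander: round aluminium plate 92 mm across with three small brass planet gears on it, 28 mm high; this point is 14 mm above the worktop. To be left where it is
Not all that is in view belongs to the job. What is shaped like the part that bears gear_58_c but pink is not meant.

How it is judged:
By the outcome, as a careful person would: the job done as asked, in the order asked, and still so for the second after the job is handed in, with the robot touching nothing.
It also fails if it takes over 93 s, if anything falls off the work surface, if the arm or the gripper's body presses on something with over 40 N, if the wrist force passes 120 N, or if a joint passes its speed limit or range.

ROBOT

A 6-joint arm with a two-finger parallel gripper is mounted at the origin on the work surface. World frame = base frame: x ahead of the robot, y to its left, z up, the work surface at z = 0. Lengths are in mm, angles in rad, forces in N, time in s.
With the tool pointing down it reaches from about 375 to 750 mm from the base axis. Payload 9 kg.
Tool frame: the origin (TCP) lies midway between the tips of the shut fingers; the grasp point (between the pads) lies 19 mm behind it (grip_point_offset is the distance from the TCP to the grasp point, in mm); z points along the fingers, y is the direction in which the jaws open and shut (so a half turn about z gives the same grasp; the last joint's range is limited). The gripper opens to 85 mm and grips with 20 to 120 N. Pads are 22 mm wide; open, the fingers measure 114 mm over their backs; the gripper's body (76 mm by 85 mm) begins 54 mm behind the grasp point. The pads swing forward as they close: fully open they stand 13 mm farther back than shut.
Start: joints at [0.893, 0.104, 0.097, 1.564, 0, 1.353], TCP at [266.27, 537.714, 231.331] pointing down, gripper open.
Joint ranges: [-2.99, 2.99], [-0.84, 1.86], [-1.1, 1.16], [-1.84, 2.11], [-1.51, 1.56], [-3.14, 3.14]. Speed limits (rad/s): [2.22, 2.22, 2.57, 3.14, 3.14, 3.14].

INTERFACE

Orientations are given as a unit quaternion [x, y, z, w].
In Python, from station import * gives the robot as it stands.
- The arm moves only by the tool jog_arm, never from a script. Its argument "moves" is a list that holds one entry, the list of rows, each a list of 7 numbers: the finger opening in mm, from 0 to 85.4, then the shift along the tool's x, y, z in mm, then the turn, a rotation vector about the tool's x, y, z in rad. In form: [[[gripper, dx, dy, dz, wx, wy, wz], ...]]. A call has 1 to 8 rows; each row is the pose to reach, as a shift and turn from the pose commanded when the call began, along the tool's axes at that moment; what a row does not reach only later rows make up. A row lasts 1/8 s, in which the tool goes at most 62.5 mm and 10.7 degrees, less where a joint would pass 70% of its speed; a pose out of reach is approached as far as the arm can. A call with a gripper value outside its range is refused whole. The fingers move at their own pace and stop on an object; the grip force is fixed at half the most. Time passes only in rows, so rows that repeat a pose let the fingers close. It gives the time, the measured TCP pose, the force and the opening at its end, in the units of the state.
- read_state(): the state, without advancing time (a new reading comes with each control period).
- get_image(name): name is "scene" or "top"; returns the picture (480x640x3 uint8, red, green, blue); there is no depth.
- camera_params(name): a dict with "fx", "fy", "cx", "cy" (pixels), "k1" (the pictures are not rectified: a ray, as slopes to the right and down, at radius r is drawn at 1 + k1 r^2 times it, then the intrinsics apply), "extrinsics" (4x4, takes a point from camera to world coordinates). Camera axes: x right, y down, z forward; pixel columns grow to the right and rows downward; lengths in mm; the calibration is good to about 2 mm. A picture is of the moment at which its call begins. camera_params takes no time and is no camera call.
- job_done(): hands the job in, once; it reports no verdict.
The state is a dict: "clock": time; "joints": joint angles; "joint_vel": joint speeds; "tau": joint torques, N m; "eef_pos": TCP position; "orientation": TCP orientation; "contact_force": force on the tool from outside, world axes, zero at the start; "wrist_torque": the same for the moment, N m; "width": finger opening in mm.
Only numpy, scipy, OpenCV 4.12 (cv2) and the standard library are available. Lean on these libraries where they do the work, as an engineer would, in place of code of your own. Each camera call takes 0.05 s, during which the arm holds its last target. There are 200 camera calls.

## Working session

There is one attempt and no reset: what is moved stays moved. The work goes in short steps, Python scripts to look and compute and a tool call to move; the robot and the scene stay as the last step left them, time stands still between calls to the robot, and variables do not carry over. Pictures are saved under pics/ and viewed, about 12 in all and at most 16, crops included, and the job is handed in when it is done.

Besides the shell and the picture viewer there is one more tool, called after "Request:" as a command line: name --argument value ..., lists and objects as JSON in quotes. jog_arm: Moves the arm, as the interface text tells. Its arguments: {"type":"object","properties":{"moves":{"type":"array"}},"required":["moves"]}

```bash
mkdir -p pics; ls; python3 - <<'E'
from station import *
import cv2
s=read_state();print({k:s[k] for k in('clock','eef_pos','orientation','contact_force','width')})
for n in('scene','top'):
    im=get_image(n);cv2.imwrite(f'pics/{n}0.png',im[:,:,::-1]);p=camera_params(n);print(n,p)
E
```

```text
pics
{'clock': 0.0, 'eef_pos': array([266.04377643, 537.42073963, 230.53028903]), 'orientation': array([ 2.27894772e-01,  9.73685542e-01, -5.97577780e-04, -2.85114312e-04]), 'contact_force': array([-0.56875917, -0.66850402, -0.9225373 ]), 'width': 85.36026523181977}
scene {'fx': 548.001494952824, 'fy': 548.001494952824, 'cx': 318.81831902333596, 'cy': 237.39414722857236, 'k1': 0.033482720716765266, 'extrinsics': array([[ 8.60668740e-01,  3.72802489e-01, -3.46796228e-01,
         9.43103954e+02],
       [ 5.08824880e-01, -6.04843486e-01,  6.12585993e-01,
        -7.10425834e+02],
       [ 1.86161434e-02, -7.03692165e-01, -7.10261062e-01,
         9.21302627e+02],
       [ 0.00000000e+00,  0.00000000e+00,  0.00000000e+00,
         1.00000000e+00]])}
top {'fx': 554.0171818945756, 'fy': 554.0171818945756, 'cx': 319.8283578873559, 'cy': 230.63093354251671, 'k1': -0.14812187598157664, 'extrinsics': array([[ 2.46749613e-02, -9.94157895e-01,  1.05077236e-01,
         3.58788721e+02],
       [-9.99680346e-01, -2.51171617e-02, -2.88693133e-03,
         1.82982896e+01],
       [ 5.50930751e-03, -1.04972413e-01, -9.94459874e-01,
         1.61681365e+03],
       [ 0.00000000e+00,  0.00000000e+00,  0.00000000e+00,
         1.00000000e+00]])}
```

View pics/top0.png

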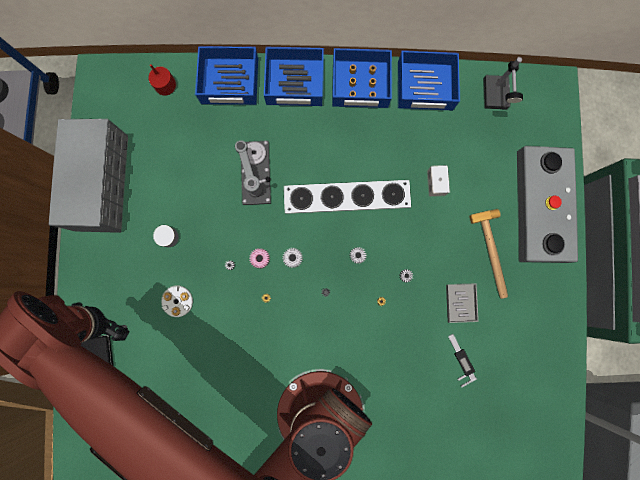

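View pics/scene0.png

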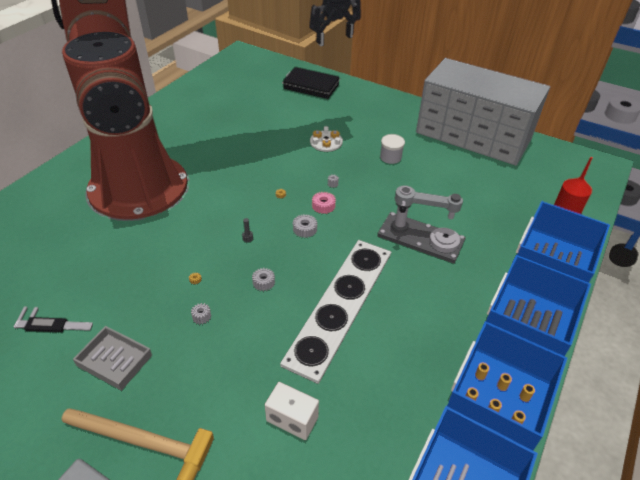

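Top view, left to right:
- Small gear at (230,265).
- Pink gear at (260,258), a decoy.
- Steel gears at (292,257), (358,255) and (407,276).
- Carrier at (177,302).
- Brass planet-like bits at (266,298) and (381,301), and a dark nut or bolt at (326,292).
- Seats at (301,198), (332,196), (363,195) and (395,194).
- Column to the left of the rail at about (250,185), so seat 1 takes the 58 mm gear. The white block is at right (439,180).

Next I measure in both views and check with close crops.

```bash
cat > h.py <<'E'
from station import *
import cv2, numpy as np
def ray(n,uv):
    p=camera_params(n);E=p['extrinsics']
    K=np.array([[p['fx'],0,p['cx']],[0,p['fy'],p['cy']],[0,0,1]])
    q=cv2.undistortPoints(np.array(uv,float).reshape(-1,1,2),K,np.array([p['k1'],0,0,0.])).reshape(-1,2)
    d=np.c_[q,np.ones(len(q))]@E[:3,:3].T
    return E[:3,3],d
def plane(n,uv,z):
    o,d=ray(n,uv);return (o+d*((z-o[2])/d[:,2])[:,None])[:,:2]
def proj(n,P):
    p=camera_params(n);E=p['extrinsics'];c=(np.atleast_2d(P)-E[:3,3])@E[:3,:3]
    s=c[:,:2]/c[:,2:];s=s*(1+p['k1']*(s**2).sum(1))[:,None]
    return s*[p['fx'],p['fy']]+[p['cx'],p['cy']]
def blobs(n,im,mask,z,box,amin=20):
    m=np.zeros(mask.shape,np.uint8);x0,y0,x1,y1=box;m[y0:y1,x0:x1]=mask[y0:y1,x0:x1]
    cs,_=cv2.findContours(m,cv2.RETR_EXTERNAL,cv2.CHAIN_APPROX_NONE)
    out=[]
    for c in cs:
        if cv2.contourArea(c)<amin: continue
        w=plane(n,c.reshape(-1,2),z).astype(np.float32)
        (e,r)=cv2.minEnclosingCircle(w);M=cv2.moments(w.reshape(-1,1,2))
        u=c.reshape(-1,2).mean(0)
        out.append((u.round(0),np.array([M['m10'],M['m01']])/M['m00'],2*r,2*np.sqrt(abs(M['m00'])/np.pi)))
    return out
def show(*a):
    for l in a:
        for b in l: print(b[0],b[1].round(1),'encl %.1f eq %.1f'%(b[2],b[3]))
E
python3 - <<'E'
from h import *
T=cv2.imread('pics/top0.png');S=cv2.imread('pics/scene0.png')
for n,I,gb,sb in(('top',T,(215,235,430,290),(283,178,412,214)),('scene',S,(180,165,345,335),(280,235,395,385))):
    hsv=cv2.cvtColor(I,cv2.COLOR_BGR2HSV)
    m=((hsv[...,1]<70)&(hsv[...,2]>70)).astype(np.uint8)
    print(n,'gears');show(blobs(n,I,m,24,gb))
    m=(hsv[...,2]<75).astype(np.uint8)
    print(n,'seats');show(blobs(n,I,m,15,sb))
a=cv2.resize(T[235:295,215:425],None,fx=3.8,fy=3.8,interpolation=cv2.INTER_CUBIC)
b=cv2.resize(S[165:335,180:350],None,fx=2,fy=2,interpolation=cv2.INTER_CUBIC)
c=np.zeros((a.shape[0]+b.shape[0],800,3),np.uint8);c[:a.shape[0],:a.shape[1]]=a;c[a.shape[0]:,:b.shape[1]]=b
cv2.imwrite('pics/c1.png',c)
E
```

```text
top gears
[406. 275.] [ 403.8 -238.5] encl 40.0 eq 33.7
[229. 265.] [422.2 272.5] encl 28.2 eq 24.8
[292. 257.] [447.6  91.6] encl 59.0 eq 55.5
[259. 257.] [445.4 188.4] encl 60.7 eq 49.0
[358. 255.] [459.8 -97.1] encl 50.0 eq 45.3
top seats
[301. 200.] [623.2  71.2] encl 63.4 eq 57.0
[332. 197.] [629.6 -18.7] encl 64.0 eq 58.2
[363. 197.] [ 636.3 -108.7] encl 64.3 eq 57.7
[394. 194.] [ 642.4 -198.5] encl 65.6 eq 58.8
scene gears
[201. 313.] [ 411.5 -246.1] encl 54.5 eq 44.6
[263. 279.] [ 466.9 -106. ] encl 63.7 eq 55.7
[328. 308.] [620.3 -99.7] encl 217.3 eq 80.5
[305. 225.] [455.5  81. ] encl 79.2 eq 68.0
[323. 202.] [441.2 188.7] encl 84.3 eq 17.1
[184. 193.] [141.4  21.4] encl 61.3 eq 15.6
[333. 180.] [430.3 260. ] encl 53.3 eq 38.1
[185. 176.] [96.2 73.6] encl 54.2 eq 21.9
scene seats
[311. 352.] [ 644.2 -201.1] encl 63.3 eq 58.6
[332. 318.] [ 637.6 -111.6] encl 63.6 eq 58.5
[349. 288.] [631.1 -21.9] encl 62.9 eq 58.2
[366. 259.] [624.8  67.8] encl 63.5 eq 58.0
[386. 238.] [635.9 153.2] encl 41.8 eq 19.0
```

View pics/c1.png

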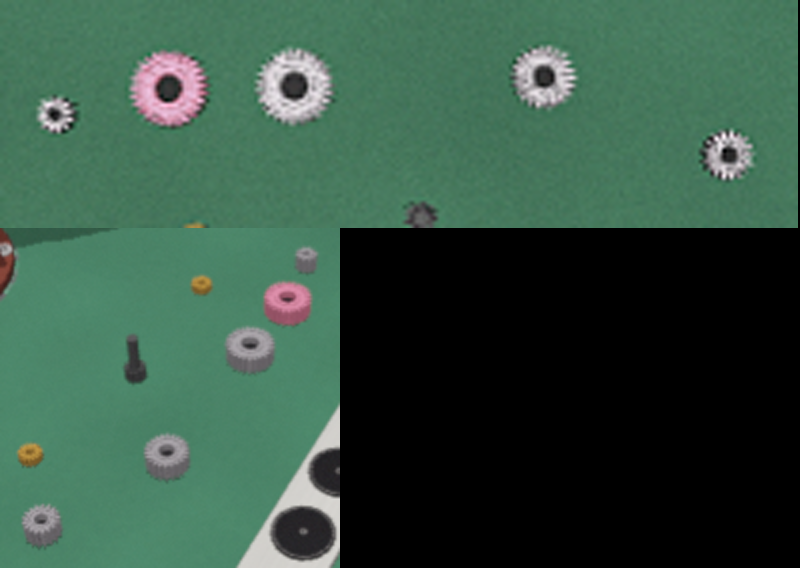

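All four are identified: 58 at (292,257), 48 at (358,255), 38 at (407,276) and 28 at (230,265). They have dark bores and bright steel, with enclosing diameters of 59, 50, 40 and 28 mm. The pink one at (260,258) is excluded. I'll average the two views and grip with the jaws across the rail.

```bash
cat > go.py <<'E'
import sys
from h import *
from scipy.spatial.transform import Rotation as R
def go(x,y,z,yaw=4.1):
    s=read_state();r=R.from_quat(s['orientation']);a=np.radians(yaw)
    Y=np.array([np.cos(a),np.sin(a),0]);Z=np.array([0,0,-1.]);X=np.cross(Y,Z)
    d=r.inv().apply(np.array([x,y,z])-s['eef_pos']);w=(r.inv()*R.from_matrix(np.c_[X,Y,Z])).as_rotvec()
    print('t %.2f'%s['clock'],'pos',s['eef_pos'].round(1),'F',s['contact_force'].round(1),'w %.1f'%s['width'])
    print('move',d.round(1),w.round(3))
if __name__=='__main__': go(*map(float,sys.argv[1:]))
E
python3 go.py 448 90 150
```

```text
t 0.10 pos [266.1 537.4 230.6] F [-0.7  0.2 -0.7] w 85.6
move [-361.6 -320.1   80.9] [-1.000e-03  0.000e+00  1.039e+00]
```

Request:
jog_arm --moves '[[[85, -361.6, -320.1, 40, 0, 0, 1.04], [85, -361.6, -320.1, 40, 0, 0, 1.04], [85, -361.6, -320.1, 40, 0, 0, 1.04], [85, -361.6, -320.1, 40, 0, 0, 1.04], [85, -361.6, -320.1, 40, 0, 0, 1.04], [85, -361.6, -320.1, 40, 0, 0, 1.04], [85, -361.6, -320.1, 40, 0, 0, 1.04], [85, -361.6, -320.1, 80, 0, 0, 1.04]]]'

```text
clock: 1.1
eef_pos: [450.1, 89.0, 154.2]
orientation: [0.682, 0.731, 0.002, 0.002]
contact_force: [0.6, -0.0, -0.2]
width: 85.2
```

Request:
jog_arm --moves '[[[85, 0, 0, 0, 0, 0, 0], [85, 0, 0, 0, 0, 0, 0], [85, 0, 0, 0, 0, 0, 0], [85, 0, 0, 0, 0, 0, 0]]]'

```text
clock: 1.6
eef_pos: [448.0, 92.5, 153.4]
orientation: [0.681, 0.732, 0.0, 0.001]
contact_force: [0.7, 0.0, 0.3]
width: 85.2
```

```bash
python3 go.py 448 90 60; python3 - <<'E'
from h import *
I=get_image('scene')[:,:,::-1];T=get_image('top')[:,:,::-1]
a=cv2.resize(I[120:320,200:400],(600,600),interpolation=cv2.INTER_CUBIC)
cv2.imwrite('pics/a1.png',a);cv2.imwrite('pics/t1.png',T)
E
```

```text
t 1.60 pos [448.   92.5 153.4] F [0.7 0.  0.3] w 85.2
move [-2.4 -0.3 93.4] [0.001 0.    0.001]
```

View pics/a1.png

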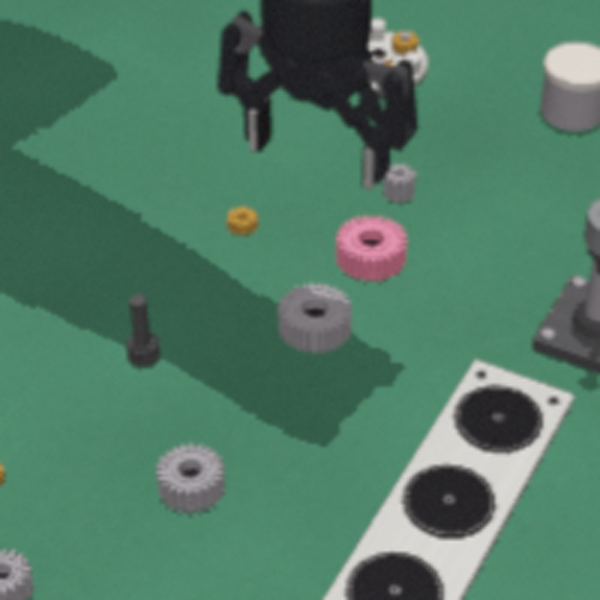

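The scene view shows the open gripper above and behind the 58 gear, at crop (315,317), with the jaws across x and both pads clear. Descending.

Request:
jog_arm --moves '[[[85, -2.4, -0.3, 60, 0, 0, 0], [85, -2.4, -0.3, 100, 0, 0, 0], [85, -2.4, -0.3, 125, 0, 0, 0], [85, -2.4, -0.3, 125, 0, 0, 0], [85, -2.4, -0.3, 125, 0, 0, 0]]]'

```text
clock: 2.33
eef_pos: [448.4, 89.3, 28.9]
orientation: [0.681, 0.732, 0.001, 0.001]
contact_force: [0.6, -0.2, 0.3]
width: 85.2
```

```bash
python3 go.py 448 90 1
```

```text
t 2.33 pos [448.4  89.3  28.9] F [ 0.6 -0.2  0.3] w 85.2
move [ 0.8 -0.4 27.9] [ 0.002  0.    -0.   ]
```

Request:
jog_arm --moves '[[[85, 0.8, -0.4, 12, 0, 0, 0], [85, 0.8, -0.4, 22, 0, 0, 0], [85, 0.8, -0.4, 27, 0, 0, 0], [85, 0.8, -0.4, 27, 0, 0, 0]]]'

```text
clock: 2.82
eef_pos: [446.8, 90.0, -0.0]
orientation: [0.682, 0.732, -0.0, -0.0]
contact_force: [-0.6, -0.6, -0.7]
width: 85.1
```

Request:
jog_arm --moves '[[[70, 0, 0, 0, 0, 0, 0], [62, 0, 0, 0, 0, 0, 0], [50, 0, 0, 0, 0, 0, 0], [50, 0, 0, 0, 0, 0, 0], [50, 0, 0, 0, 0, 0, 0], [50, 0, 0, 0, 0, 0, 0]]]'

```text
clock: 3.58
eef_pos: [447.8, 89.9, 1.4]
orientation: [0.682, 0.732, 0.0, 0.0]
contact_force: [-1.2, -0.4, 6.0]
width: 56.0
```

Request:
jog_arm --moves '[[[45, 0, 0, 0, 0, 0, 0], [45, 0, 0, -15, 0, 0, 0], [45, 0, 0, -40, 0, 0, 0], [45, 0, 0, -70, 0, 0, 0], [45, 0, 0, -70, 0, 0, 0], [45, 0, 0, -70, 0, 0, 0]]]'

```text
clock: 4.32
eef_pos: [446.7, 90.0, 69.5]
orientation: [0.682, 0.732, -0.0, -0.0]
contact_force: [0.1, 0.4, -5.8]
width: 56.0
```

```bash
python3 go.py 624 69.5 71; python3 - <<'E'
from h import *
I=get_image('scene')[:,:,::-1]
a=cv2.resize(I[120:320,200:400],(600,600),interpolation=cv2.INTER_CUBIC)
cv2.imwrite('pics/a2.png',a)
E
```

```text
t 4.33 pos [446.7  90.   69.5] F [ 0.1  0.4 -5.8] w 56.0
move [-33.  175.4  -1.6] [-0.001 -0.    -0.001]
```

View pics/a2.png

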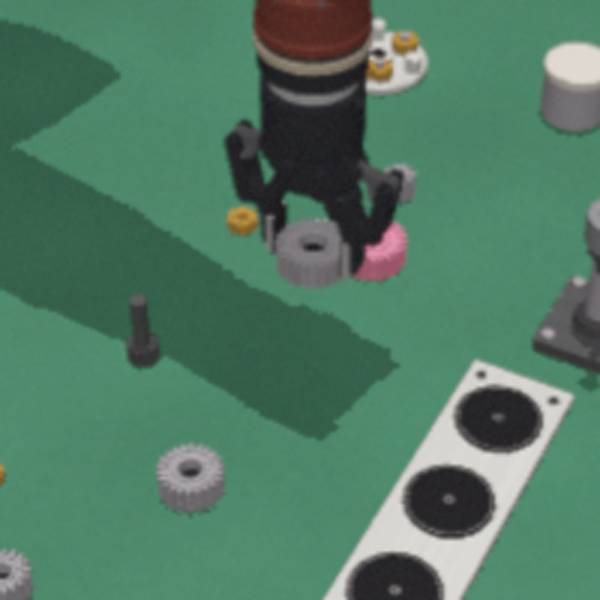

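The gear is held level at crop (313,255), with its bore at (313,243). I'll use that bore pixel to check the camera-to-robot offset.

```bash
python3 - <<'E'
from h import *
I=cv2.imread('pics/a2.png');g=cv2.cvtColor(I,cv2.COLOR_BGR2GRAY)[228:258,285:345]
m=(g<60).astype(np.uint8);n,l,s,c=cv2.connectedComponentsWithStats(m)
k=[(s[i],c[i]) for i in range(1,n) if s[i][4]>30];print(k)
for st,ce in k:
    u=(np.array([285,228])+ce+.5)/3-.5+[200,120];print(u,plane('scene',[u],92),plane('scene',[u],91))
E
```

```text
[(array([55,  0,  5, 14, 42], dtype=int32), array([57.71428571,  4.78571429])), (array([20, 16, 17,  6, 78], dtype=int32), array([27.82051282, 18.69230769]))]
[313.9047619  197.26190476] [[462.55557335 110.58027597]] [[461.97611253 111.57027177]]
[303.94017094 201.8974359 ] [[451.5213124   84.90835805]] [[450.92854611  85.86739781]]
```

Request:
jog_arm --moves '[[[45, -11, 58, -1.6, 0, 0, 0], [45, -22, 115, -1.6, 0, 0, 0], [45, -33, 165, -1.6, 0, 0, 0], [45, -33, 175.4, -1.6, 0, 0, 0], [45, -33, 175.4, 20, 0, 0, 0], [45, -33, 175.4, 40, 0, 0, 0], [45, -33, 175.4, 40, 0, 0, 0]]]'

```text
clock: 5.25
eef_pos: [621.8, 69.8, 27.6]
orientation: [0.682, 0.732, -0.002, -0.002]
contact_force: [-0.4, -0.6, -4.3]
width: 56.0
```

```bash
python3 go.py 624 69.5 18; python3 - <<'E'
from h import *
I=get_image('scene')[:,:,::-1]
cv2.imwrite('pics/s3.png',I)
a=cv2.resize(I[210:300,310:430],(800,600),interpolation=cv2.INTER_CUBIC)
cv2.imwrite('pics/a3.png',a)
E
```

```text
t 5.25 pos [621.8  69.8  27.6] F [-0.4 -0.6 -4.3] w 56.0
move [-0.5  2.2  9.6] [-0.005 -0.001 -0.   ]
```

View pics/a3.png

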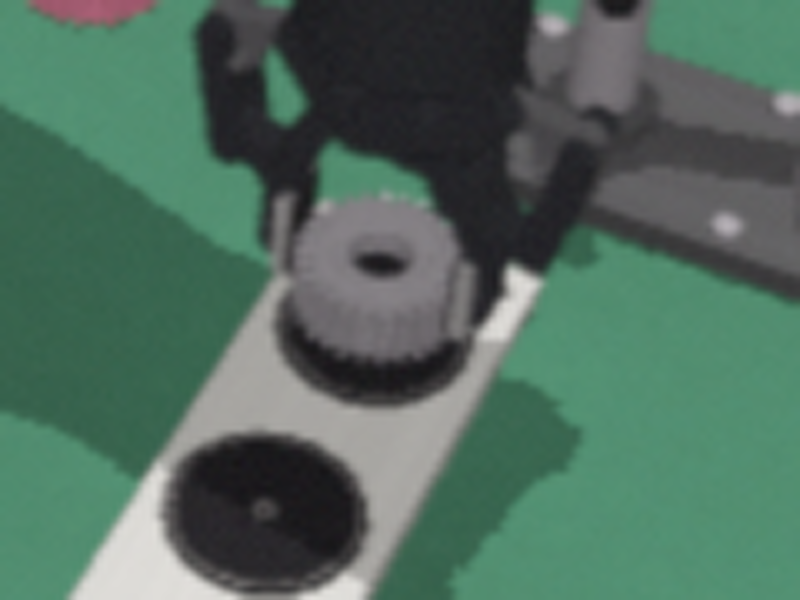

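The gear hangs about 11 mm over seat 1. Its top face is centred near crop (380,255), left edge at 293 and top edge at 192. I'll compare this with the seat in the same camera.

```bash
python3 - <<'E'
from h import *
f=lambda P:(proj('scene',P)-[310,210]+.5)*6.667-.5
th=np.radians(np.arange(0,360,5))
for c in((621.8,69.8),(623.5,67),(625,66)):
    P=f(np.c_[c[0]+29*np.cos(th),c[1]+29*np.sin(th),0*th+50.2]);B=f(np.c_[c[0]+29*np.cos(th),c[1]+29*np.sin(th),0*th+26.2])
    print(c,P.min(0).round(),P.max(0).round(),'bottom face',B.max(0).round())
print(plane('scene',[[366.6,247.7]],50.2))
E
```

```text
(621.8, 69.8) [289. 188.] [465. 314.] bottom face [458. 364.]
(623.5, 67) [290. 194.] [466. 322.] bottom face [459. 371.]
(625, 66) [292. 198.] [469. 326.] bottom face [461. 375.]
[[623.60559391  68.60252711]]
```

Request:
jog_arm --moves '[[[45, -0.8, 1.6, 4, 0, 0, 0], [45, -0.8, 1.6, 8, 0, 0, 0], [45, -0.8, 1.6, 9, 0, 0, 0], [45, -0.8, 1.6, 9, 0, 0, 0], [45, -0.8, 1.6, 9, 0, 0, 0]]]'

```text
clock: 5.92
eef_pos: [626.3, 68.8, 21.7]
orientation: [0.682, 0.732, 0.0, 0.0]
contact_force: [-0.4, 0.6, -5.2]
width: 56.1
```

Request:
jog_arm --moves '[[[45, 0, 0, 1, 0, 0, 0], [45, 0, 0, 1, 0, 0, 0]]]'

```text
clock: 6.18
eef_pos: [626.1, 68.8, 20.4]
orientation: [0.682, 0.732, 0.0, -0.0]
contact_force: [-0.1, -0.1, -5.3]
width: 55.7
```

Request:
jog_arm --moves '[[[45, 0, -2.6, 1, 0, 0, 0], [45, 0, -2.6, 2.5, 0, 0, 0], [45, 0, -2.6, 2.5, 0, 0, 0], [45, 0, -2.6, 2.5, 0, 0, 0], [45, 0, -2.6, 2.5, 0, 0, 0]]]'

```text
clock: 6.8
eef_pos: [623.6, 68.6, 18.1]
orientation: [0.682, 0.732, 0.0, 0.0]
contact_force: [0.0, 0.9, -4.8]
width: 55.9
```

```bash
python3 go.py 623.3 69 16.4; python3 - <<'E'
from h import *
I=get_image('scene')[:,:,::-1]
cv2.imwrite('pics/s4.png',I)
a=cv2.resize(I[210:300,310:430],(800,600),interpolation=cv2.INTER_CUBIC)
cv2.imwrite('pics/a4.png',a)
s=read_state()
f=lambda P:(proj('scene',P)-[310,210]+.5)*6.667-.5
th=np.radians(np.arange(0,360,5))
c=s['eef_pos'][:2]
P=f(np.c_[c[0]+29*np.cos(th),c[1]+29*np.sin(th),0*th+s['eef_pos'][2]+22.6])
print(s['eef_pos'],P.min(0).round(),P.max(0).round())
E
```

```text
t 6.80 pos [623.6  68.6  18.1] F [ 0.   0.9 -4.8] w 55.9
move [ 0.4 -0.3  1.7] [ 0.    -0.    -0.001]
[623.63783541  68.59126992  18.04887994] [291. 212.] [465. 339.]
```

View pics/a4.png

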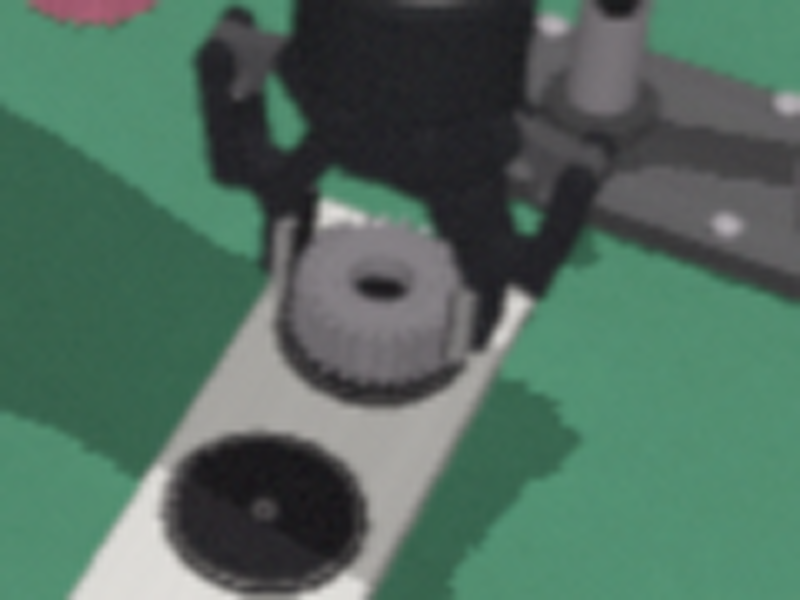

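Gear nearly on the seat. The left gap to the disc edge is about 15 px (5 mm, centred). The front gap is about 1 mm small, so I nudge and lower until I feel contact.

Request:
jog_arm --moves '[[[45, 0.9, -0.4, 0.8, 0, 0, 0], [45, 0.9, -0.4, 1.2, 0, 0, 0], [45, 0.9, -0.4, 1.2, 0, 0, 0]]]'

```text
clock: 7.22
eef_pos: [623.1, 69.5, 16.8]
orientation: [0.682, 0.732, 0.0, -0.0]
contact_force: [0.5, -0.1, -5.8]
width: 56.0
```

Request:
jog_arm --moves '[[[45, 0, 0, 0.5, 0, 0, 0], [45, 0, 0, 0.5, 0, 0, 0]]]'

```text
clock: 7.48
eef_pos: [623.2, 69.5, 16.6]
orientation: [0.682, 0.732, 0.0, 0.0]
contact_force: [-0.8, -0.1, -2.6]
width: 56.2
```

Request:
jog_arm --moves '[[[45, 0, 0, 0.5, 0, 0, 0], [45, 0, 0, 0.5, 0, 0, 0]]]'

```text
clock: 7.72
eef_pos: [623.2, 69.5, 16.5]
orientation: [0.682, 0.732, 0.0, 0.0]
contact_force: [-6.2, -0.6, 6.4]
width: 55.8
```

Seated (the force sign has reversed). Releasing slowly and retreating up.

Request:
jog_arm --moves '[[[60, 0, 0, 0, 0, 0, 0], [66, 0, 0, 0, 0, 0, 0], [75, 0, 0, 0, 0, 0, 0], [85, 0, 0, 0, 0, 0, 0], [85, 0, 0, 0, 0, 0, 0], [85, 0, 0, -25, 0, 0, 0], [85, 0, 0, -80, 0, 0, 0], [85, 0, 0, -110, 0, 0, 0]]]'

```text
clock: 8.72
eef_pos: [624.1, 69.4, 128.9]
orientation: [0.682, 0.732, 0.001, 0.001]
contact_force: [0.1, -0.6, -0.2]
width: 84.7
```

```bash
python3 go.py 460.5 -98.5 125
```

```text
t 8.72 pos [624.1  69.4 128.9] F [ 0.1 -0.6 -0.2] w 84.7
move [-155.9 -175.1    3.4] [ 0.003  0.    -0.001]
```

Request:
jog_arm --moves '[[[85, -40, -45, 0, 0, 0, 0], [85, -80, -90, 0, 0, 0, 0], [85, -120, -135, 0, 0, 0, 0], [85, -155.9, -175, 0, 0, 0, 0], [85, -155.9, -175, 0, 0, 0, 0], [85, -155.9, -175, 0, 0, 0, 0], [85, -155.9, -175, 0, 0, 0, 0]]]'

```text
clock: 9.6
eef_pos: [460.2, -97.7, 125.8]
orientation: [0.681, 0.732, 0.0, -0.0]
contact_force: [0.2, -0.6, -0.1]
width: 85.1
```

```bash
cat > chk.py <<'E'
from h import *
import sys
def chk(k):
    s=[]
    for n in('top','scene'):
        I=get_image(n)[:,:,::-1];cv2.imwrite(f'pics/{n}_{k}.png',I)
        box=(283,178,412,214) if n=='top' else (280,235,395,385)
        x0,y0,x1,y1=box;a=cv2.resize(I[y0:y1,x0:x1],None,fx=4,fy=4,interpolation=cv2.INTER_CUBIC);s.append(a)
        hsv=cv2.cvtColor(I,cv2.COLOR_BGR2HSV)
    H=max(a.shape[0] for a in s);c=np.zeros((H if H<600 else 600,sum(a.shape[1] for a in s),3),np.uint8);x=0
    for a in s: c[:a.shape[0],x:x+a.shape[1]]=a[:c.shape[0]];x+=a.shape[1]
    if c.shape[1]>800: c=cv2.resize(c,None,fx=800/c.shape[1],fy=800/c.shape[1],interpolation=cv2.INTER_AREA)
    cv2.imwrite(f'pics/chk_{k}.png',c)
chk(sys.argv[1])
E
python3 chk.py 1; python3 go.py 460 -98 30
```

```text
t 9.70 pos [460.1 -97.7 125.7] F [-0.7 -0.1 -1. ] w 84.8
move [-0.3 -0.1 95.7] [-0.    -0.     0.001]
```

View pics/chk_1.png

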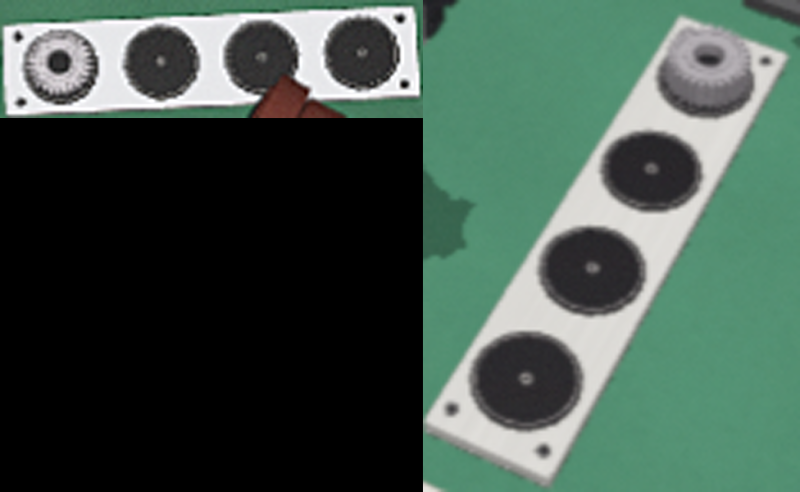

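In the top crop the 58 gear's bore is at (60,63), where a centred gear is expected at (61,62.6) after parallax. It stands flat with an even black rim, so it is centred to about 1 mm. Next is the 48.

Request:
jog_arm --moves '[[[85, -1, 0, 50, 0, 0, 0], [85, -1, 0, 85, 0, 0, 0], [85, -1, 0, 105, 0, 0, 0], [85, -1, 0, 118, 0, 0, 0], [85, -1, 0, 122, 0, 0, 0], [85, -1, 0, 122, 0, 0, 0], [85, -1, 0, 122, 0, 0, 0]]]'

```text
clock: 10.58
eef_pos: [460.3, -99.7, 4.7]
orientation: [0.682, 0.732, 0.0, 0.001]
contact_force: [-0.6, -0.1, -0.2]
width: 85.0
```

Request:
jog_arm --moves '[[[70, 0, 0, 0, 0, 0, 0], [60, 0, 0, 0, 0, 0, 0], [52, 0, 0, 0, 0, 0, 0], [38, 0, 0, 0, 0, 0, 0], [38, 0, 0, 0, 0, 0, 0], [38, 0, 0, 0, 0, 0, 0], [38, 0, 0, 0, 0, 0, 0]]]'

```text
clock: 11.45
eef_pos: [460.0, -99.6, 4.3]
orientation: [0.682, 0.732, 0.0, 0.0]
contact_force: [-1.0, 1.6, 5.9]
width: 46.0
```

Request:
jog_arm --moves '[[[38, 0, 0, -15, 0, 0, 0], [38, 0, 0, -40, 0, 0, 0], [38, 0, 0, -60, 0, 0, 0], [38, 0, 0, -60, 0, 0, 0], [38, 0, 0, -60, 0, 0, 0]]]'

```text
clock: 12.08
eef_pos: [459.3, -99.3, 63.2]
orientation: [0.682, 0.732, -0.0, -0.0]
contact_force: [-0.6, 0.4, -2.5]
width: 46.0
```

```bash
python3 go.py 629.6 -21.2 64
```

```text
t 12.07 pos [459.3 -99.3  63.2] F [-0.6  0.4 -2.5] w 46.0
move [ 65.8 175.4  -0.9] [-0.001 -0.    -0.001]
```

Request:
jog_arm --moves '[[[38, 20, 55, 0, 0, 0, 0], [38, 40, 110, 0, 0, 0, 0], [38, 65.8, 165, 0, 0, 0, 0], [38, 65.8, 175.4, 10, 0, 0, 0], [38, 65.8, 175.4, 30, 0, 0, 0], [38, 65.8, 175.4, 38, 0, 0, 0], [38, 65.8, 175.4, 38, 0, 0, 0], [38, 65.8, 175.4, 38, 0, 0, 0]]]'

```text
clock: 13.08
eef_pos: [630.0, -21.9, 26.6]
orientation: [0.682, 0.732, 0.0, 0.0]
contact_force: [0.5, -0.6, -1.7]
width: 46.2
```

Request:
jog_arm --moves '[[[38, 0, 0, 0, 0, 0, 0], [38, 0, 0, 0, 0, 0, 0], [38, 0, 0, 0, 0, 0, 0]]]'

```text
clock: 13.45
eef_pos: [630.1, -21.4, 26.1]
orientation: [0.682, 0.732, 0.0, 0.0]
contact_force: [0.1, -1.0, -2.5]
width: 45.9
```

```bash
python3 go.py 629.6 -21.2 20.3
```

```text
t 13.45 pos [630.1 -21.4  26.1] F [ 0.1 -1.  -2.5] w 45.9
move [ 0.2 -0.5  5.8] [ 0.     0.    -0.001]
```

Request:
jog_arm --moves '[[[38, 0.2, -0.5, 3, 0, 0, 0], [38, 0.2, -0.5, 5, 0, 0, 0], [38, 0.2, -0.5, 5.8, 0, 0, 0], [38, 0.2, -0.5, 5.8, 0, 0, 0], [38, 0.2, -0.5, 5.8, 0, 0, 0]]]'

```text
clock: 14.08
eef_pos: [629.5, -21.2, 20.1]
orientation: [0.682, 0.732, 0.0, 0.0]
contact_force: [0.2, 0.8, -2.1]
width: 46.2
```

Request:
jog_arm --moves '[[[38, 0, 0, 0.6, 0, 0, 0], [38, 0, 0, 0.6, 0, 0, 0], [38, 0, 0, 0.6, 0, 0, 0]]]'

```text
clock: 14.45
eef_pos: [629.4, -21.2, 19.4]
orientation: [0.682, 0.732, 0.0, -0.0]
contact_force: [-0.0, 0.1, -2.1]
width: 46.1
```

Request:
jog_arm --moves '[[[38, 0, 0, 0.5, 0, 0, 0], [38, 0, 0, 0.5, 0, 0, 0]]]'

```text
clock: 14.7
eef_pos: [629.5, -21.2, 19.4]
orientation: [0.682, 0.732, 0.0, 0.0]
contact_force: [-3.1, 0.7, 4.4]
width: 46.1
```

Request:
jog_arm --moves '[[[38, 0, 0, 0.3, 0, 0, 0], [38, 0, 0, 0.3, 0, 0, 0]]]'

```text
clock: 14.95
eef_pos: [629.5, -21.2, 19.4]
orientation: [0.682, 0.732, 0.0, 0.0]
contact_force: [-4.9, 0.9, 6.4]
width: 46.0
```

Request:
jog_arm --moves '[[[50, 0, 0, 0, 0, 0, 0], [56, 0, 0, 0, 0, 0, 0], [65, 0, 0, 0, 0, 0, 0], [85, 0, 0, 0, 0, 0, 0], [85, 0, 0, 0, 0, 0, 0], [85, 0, 0, -25, 0, 0, 0], [85, 0, 0, -80, 0, 0, 0], [85, 0, 0, -100, 0, 0, 0]]]'

```text
clock: 15.95
eef_pos: [631.1, -21.6, 122.5]
orientation: [0.682, 0.732, 0.001, 0.002]
contact_force: [1.1, 0.4, 0.7]
width: 84.5
```

```bash
python3 go.py 404 -240.1 120
```

```text
t 15.95 pos [631.1 -21.6 122.5] F [1.1 0.4 0.7] w 84.5
move [-201.8 -242.1    1.6] [ 0.005  0.001 -0.001]
```

Request:
jog_arm --moves '[[[85, -40, -48, 0, 0, 0, 0], [85, -80, -96, 0, 0, 0, 0], [85, -120, -144, 0, 0, 0, 0], [85, -160, -192, 0, 0, 0, 0], [85, -201.8, -242, 0, 0, 0, 0], [85, -201.8, -242, 0, 0, 0, 0], [85, -201.8, -242, 0, 0, 0, 0], [85, -201.8, -242, 0, 0, 0, 0]]]'

```text
clock: 16.95
eef_pos: [403.1, -238.7, 118.4]
orientation: [0.681, 0.732, 0.0, -0.0]
contact_force: [0.7, -0.0, 0.5]
width: 84.9
```

```bash
python3 chk.py 2; python3 go.py 404 -240.1 3.5
```

```text
t 17.05 pos [ 403.1 -238.7  118.4] F [-0.2 -0.3 -0.4] w 85.4
move [ -1.5   0.8 114.9] [-0.    -0.     0.002]
```

View pics/chk_2.png

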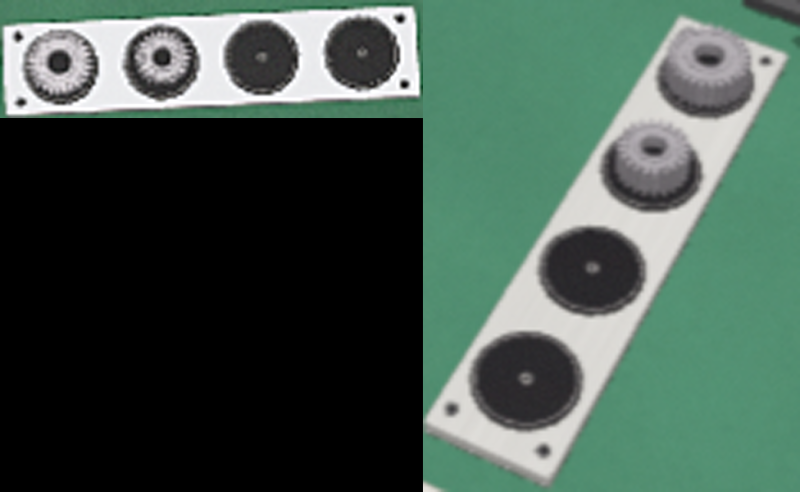

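The 48 gear's bore is at (162,57), where (161,57.6) is expected, so it is centred within 1 mm and flat. Next is the 38.

Request:
jog_arm --moves '[[[85, -1.5, 0.8, 50, 0, 0, 0], [85, -1.5, 0.8, 85, 0, 0, 0], [85, -1.5, 0.8, 105, 0, 0, 0], [85, -1.5, 0.8, 112, 0, 0, 0], [85, -1.5, 0.8, 114.5, 0, 0, 0], [85, -1.5, 0.8, 114.5, 0, 0, 0], [85, -1.5, 0.8, 114.5, 0, 0, 0]]]'

```text
clock: 17.92
eef_pos: [403.8, -241.6, 4.9]
orientation: [0.682, 0.732, -0.0, 0.001]
contact_force: [-0.1, 0.3, 0.2]
width: 85.0
```

Request:
jog_arm --moves '[[[65, 0, 0, 0, 0, 0, 0], [50, 0, 0, 0, 0, 0, 0], [42, 0, 0, 0, 0, 0, 0], [30, 0, 0, 0, 0, 0, 0], [28, 0, 0, 0, 0, 0, 0], [28, 0, 0, 0, 0, 0, 0], [28, 0, 0, 0, 0, 0, 0], [28, 0, 0, 0, 0, 0, 0]]]'

```text
clock: 18.92
eef_pos: [403.5, -241.3, 4.5]
orientation: [0.682, 0.732, 0.0, 0.0]
contact_force: [-1.3, 0.7, 5.9]
width: 35.8
```

Request:
jog_arm --moves '[[[28, 0, 0, -15, 0, 0, 0], [28, 0, 0, -40, 0, 0, 0], [28, 0, 0, -60, 0, 0, 0], [28, 0, 0, -60, 0, 0, 0], [28, 0, 0, -60, 0, 0, 0]]]'

```text
clock: 19.55
eef_pos: [403.0, -240.9, 63.5]
orientation: [0.682, 0.732, 0.0, -0.0]
contact_force: [-0.9, -0.2, -3.1]
width: 35.9
```

```bash
python3 go.py 636.2 -111.4 64.5
```

```text
t 19.55 pos [ 403.  -240.9   63.5] F [-0.9 -0.2 -3.1] w 35.9
move [112.6 241.8  -1.1] [-0.    -0.001 -0.001]
```

Request:
jog_arm --moves '[[[28, 25, 54, 0, 0, 0, 0], [28, 50, 108, 0, 0, 0, 0], [28, 75, 162, 0, 0, 0, 0], [28, 100, 215, 0, 0, 0, 0], [28, 112.6, 241.8, 0, 0, 0, 0], [28, 112.6, 241.8, 15, 0, 0, 0], [28, 112.6, 241.8, 30, 0, 0, 0], [28, 112.6, 241.8, 36, 0, 0, 0]]]'

```text
clock: 20.55
eef_pos: [634.3, -111.8, 25.6]
orientation: [0.682, 0.731, -0.001, -0.002]
contact_force: [0.1, -0.3, -1.8]
width: 35.6
```

Request:
jog_arm --moves '[[[28, 0, 0, 0, 0, 0, 0], [28, 0, 0, 0, 0, 0, 0], [28, 0, 0, 0, 0, 0, 0], [28, 0, 0, 0, 0, 0, 0]]]'

```text
clock: 21.05
eef_pos: [636.7, -111.8, 28.6]
orientation: [0.682, 0.732, 0.0, 0.0]
contact_force: [0.8, -0.2, -1.9]
width: 35.7
```

```bash
python3 go.py 636.2 -111.4 20.3
```

```text
t 21.05 pos [ 636.7 -111.8   28.6] F [ 0.8 -0.2 -1.9] w 35.7
move [ 0.4 -0.5  8.3] [ 0.001  0.    -0.001]
```

Request:
jog_arm --moves '[[[28, 0.4, -0.5, 4, 0, 0, 0], [28, 0.4, -0.5, 7, 0, 0, 0], [28, 0.4, -0.5, 8.3, 0, 0, 0], [28, 0.4, -0.5, 8.3, 0, 0, 0], [28, 0.4, -0.5, 8.3, 0, 0, 0]]]'

```text
clock: 21.68
eef_pos: [636.0, -111.3, 19.8]
orientation: [0.682, 0.732, 0.0, 0.0]
contact_force: [0.0, -0.3, -2.0]
width: 35.4
```

Request:
jog_arm --moves '[[[28, 0, 0, 0.6, 0, 0, 0], [28, 0, 0, 0.6, 0, 0, 0], [28, 0, 0, 0.6, 0, 0, 0]]]'

```text
clock: 22.05
eef_pos: [636.1, -111.3, 19.6]
orientation: [0.682, 0.732, 0.0, 0.0]
contact_force: [-1.9, 0.2, 3.0]
width: 35.8
```

Request:
jog_arm --moves '[[[28, 0, 0, 0.5, 0, 0, 0], [28, 0, 0, 0.5, 0, 0, 0]]]'

```text
clock: 22.3
eef_pos: [636.1, -111.3, 19.5]
orientation: [0.682, 0.732, 0.0, 0.0]
contact_force: [-3.3, 1.0, 7.2]
width: 36.0
```

Request:
jog_arm --moves '[[[40, 0, 0, 0, 0, 0, 0], [46, 0, 0, 0, 0, 0, 0], [60, 0, 0, 0, 0, 0, 0], [85, 0, 0, 0, 0, 0, 0], [85, 0, 0, 0, 0, 0, 0], [85, 0, 0, -25, 0, 0, 0], [85, 0, 0, -80, 0, 0, 0], [85, 0, 0, -120, 0, 0, 0]]]'

```text
clock: 23.3
eef_pos: [636.3, -111.4, 141.1]
orientation: [0.682, 0.732, 0.0, 0.001]
contact_force: [0.6, 0.6, -0.3]
width: 85.1
```

```bash
python3 go.py 422.5 270.9 140
```

```text
t 23.30 pos [ 636.3 -111.4  141.1] F [ 0.6  0.6 -0.3] w 85.1
move [ 396.5 -186.1    0.6] [ 0.001  0.001 -0.001]
```

Request:
jog_arm --moves '[[[85, 40, -40, 0, 0, 0, 0], [85, 85, -75, 0, 0, 0, 0], [85, 135, -105, 0, 0, 0, 0], [85, 190, -130, 0, 0, 0, 0], [85, 245, -150, 0, 0, 0, 0], [85, 300, -170, 0, 0, 0, 0], [85, 355, -186, 0, 0, 0, 0], [85, 396.5, -186, 0, 0, 0, 0]]]'

```text
clock: 24.3
eef_pos: [421.1, 273.1, 139.2]
orientation: [0.681, 0.732, 0.0, 0.0]
contact_force: [0.3, 0.3, -0.3]
width: 84.9
```

Request:
jog_arm --moves '[[[85, 0, 0, 0, 0, 0, 0], [85, 0, 0, 0, 0, 0, 0], [85, 0, 0, 0, 0, 0, 0], [85, 0, 0, 0, 0, 0, 0]]]'

```text
clock: 24.8
eef_pos: [422.6, 270.2, 138.8]
orientation: [0.682, 0.731, 0.0, 0.0]
contact_force: [-0.4, -0.4, -0.2]
width: 85.1
```

```bash
python3 chk.py 3; python3 go.py 422.5 270.9 3.5
```

```text
t 24.90 pos [422.5 270.5 138.8] F [-0.3 -0.3 -0.3] w 85.1
move [  0.4  -0.  135.3] [ 0.    -0.    -0.002]
```

View pics/chk_3.png

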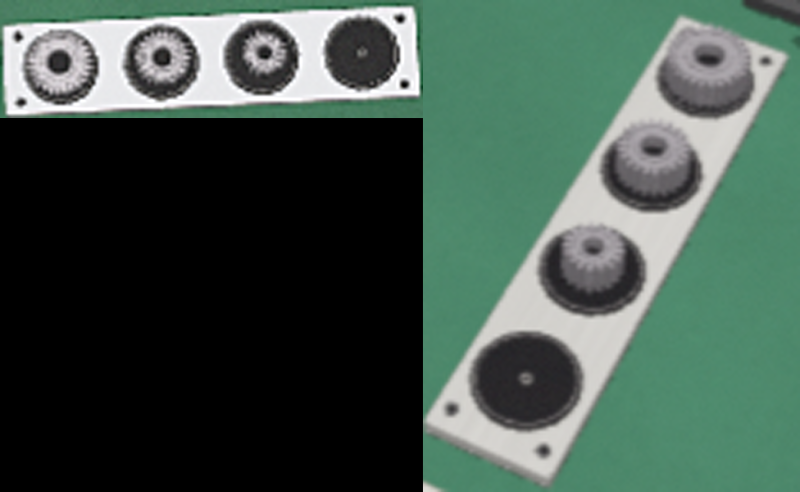

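The 38 gear is at (264.5,52.5), where (264,53) is expected, so it is centred. Last is the 28.

Request:
jog_arm --moves '[[[85, 0.4, 0, 50, 0, 0, 0], [85, 0.4, 0, 95, 0, 0, 0], [85, 0.4, 0, 120, 0, 0, 0], [85, 0.4, 0, 131, 0, 0, 0], [85, 0.4, 0, 135, 0, 0, 0], [85, 0.4, 0, 135, 0, 0, 0], [85, 0.4, 0, 135, 0, 0, 0]]]'

```text
clock: 25.78
eef_pos: [423.1, 271.7, 4.8]
orientation: [0.682, 0.732, 0.001, 0.0]
contact_force: [-0.4, 0.3, 0.6]
width: 85.1
```

Request:
jog_arm --moves '[[[65, 0, 0, 0, 0, 0, 0], [50, 0, 0, 0, 0, 0, 0], [40, 0, 0, 0, 0, 0, 0], [32, 0, 0, 0, 0, 0, 0], [18, 0, 0, 0, 0, 0, 0], [18, 0, 0, 0, 0, 0, 0], [18, 0, 0, 0, 0, 0, 0], [18, 0, 0, 0, 0, 0, 0]]]'

```text
clock: 26.78
eef_pos: [422.5, 271.5, 4.0]
orientation: [0.682, 0.732, 0.0, 0.0]
contact_force: [-0.3, 0.1, 4.6]
width: 26.0
```

Request:
jog_arm --moves '[[[18, 0, 0, -15, 0, 0, 0], [18, 0, 0, -45, 0, 0, 0], [18, 0, 0, -90, 0, 0, 0], [18, 0, 0, -100, 0, 0, 0], [18, 0, 0, -100, 0, 0, 0]]]'

```text
clock: 27.4
eef_pos: [422.7, 271.6, 104.4]
orientation: [0.682, 0.732, 0.001, 0.0]
contact_force: [-0.1, 0.5, -1.6]
width: 25.7
```

```bash
python3 go.py 642.5 -199.2 104
```

```text
t 27.40 pos [422.7 271.6 104.4] F [-0.1  0.5 -1.6] w 25.7
move [-4.852e+02  1.859e+02  4.000e-01] [ 0.001 -0.    -0.001]
```

Request:
jog_arm --moves '[[[18, -40, 5, 0, 0, 0, 0], [18, -95, 15, 0, 0, 0, 0], [18, -150, 30, 0, 0, 0, 0], [18, -205, 50, 0, 0, 0, 0], [18, -260, 70, 0, 0, 0, 0], [18, -315, 95, 0, 0, 0, 0], [18, -365, 120, 0, 0, 0, 0], [18, -410, 145, 0, 0, 0, 0]]]'

```text
clock: 28.4
eef_pos: [595.7, -128.9, 101.6]
orientation: [0.682, 0.731, -0.0, -0.001]
contact_force: [0.4, -0.5, -0.2]
width: 26.2
```

Request:
jog_arm --moves '[[[18, -40, 22, 0, 0, 0, 0], [18, -75.2, 40.9, 0, 0, 0, 0], [18, -75.2, 40.9, 25, 0, 0, 0], [18, -75.2, 40.9, 55, 0, 0, 0], [18, -75.2, 40.9, 72, 0, 0, 0], [18, -75.2, 40.9, 76, 0, 0, 0], [18, -75.2, 40.9, 76, 0, 0, 0], [18, -75.2, 40.9, 76, 0, 0, 0]]]'

```text
clock: 29.4
eef_pos: [642.9, -199.7, 29.1]
orientation: [0.682, 0.732, 0.0, 0.001]
contact_force: [1.1, -0.3, -0.3]
width: 25.9
```

Request:
jog_arm --moves '[[[18, 0, 0, 0, 0, 0, 0], [18, 0, 0, 0, 0, 0, 0], [18, 0, 0, 0, 0, 0, 0]]]'

```text
clock: 29.78
eef_pos: [642.2, -199.4, 27.9]
orientation: [0.682, 0.732, 0.0, 0.0]
contact_force: [0.4, -0.3, -0.5]
width: 26.0
```

```bash
python3 go.py 642.5 -199.2 19.8
```

```text
t 29.77 pos [ 642.2 -199.4   27.9] F [ 0.4 -0.3 -0.5] w 26.0
move [0.2 0.3 8.1] [ 0.     0.    -0.001]
```

Request:
jog_arm --moves '[[[18, 0.2, 0.3, 4, 0, 0, 0], [18, 0.2, 0.3, 7, 0, 0, 0], [18, 0.2, 0.3, 8, 0, 0, 0], [18, 0.2, 0.3, 8, 0, 0, 0], [18, 0.2, 0.3, 8, 0, 0, 0]]]'

```text
clock: 30.4
eef_pos: [642.5, -199.2, 19.8]
orientation: [0.682, 0.732, 0.0, 0.0]
contact_force: [0.6, 0.1, -0.9]
width: 25.7
```

Request:
jog_arm --moves '[[[18, 0, 0, 0.6, 0, 0, 0], [18, 0, 0, 0.6, 0, 0, 0], [18, 0, 0, 0.6, 0, 0, 0]]]'

```text
clock: 30.78
eef_pos: [642.4, -199.1, 19.1]
orientation: [0.682, 0.732, 0.0, -0.0]
contact_force: [0.3, 0.4, -0.9]
width: 26.0
```

Request:
jog_arm --moves '[[[18, 0, 0, 0.4, 0, 0, 0], [18, 0, 0, 0.4, 0, 0, 0]]]'

```text
clock: 31.02
eef_pos: [642.5, -199.2, 19.1]
orientation: [0.682, 0.732, 0.0, 0.0]
contact_force: [-2.5, 0.6, 3.6]
width: 26.0
```

Request:
jog_arm --moves '[[[30, 0, 0, 0.2, 0, 0, 0], [36, 0, 0, 0.2, 0, 0, 0], [50, 0, 0, 0.2, 0, 0, 0], [80, 0, 0, 0, 0, 0, 0], [80, 0, 0, 0, 0, 0, 0], [80, 0, 0, -25, 0, 0, 0], [80, 0, 0, -80, 0, 0, 0], [80, 0, 0, -130, 0, 0, 0]]]'

```text
clock: 32.02
eef_pos: [642.3, -199.1, 150.3]
orientation: [0.682, 0.732, 0.0, 0.0]
contact_force: [1.2, -0.8, 0.3]
width: 80.2
```

Request:
jog_arm --moves '[[[80, 0, -50, 0, 0, 0, 0], [80, 0, -100, 0, 0, 0, 0], [80, 0, -150, 0, 0, 0, 0], [80, 0, -200, 0, 0, 0, 0], [80, 0, -200, 0, 0, 0, 0], [80, 0, -200, 0, 0, 0, 0], [80, 0, -200, 0, 0, 0, 0]]]'

```text
clock: 32.9
eef_pos: [443.8, -213.4, 148.9]
orientation: [0.681, 0.732, 0.0, 0.0]
contact_force: [-0.1, -0.0, -0.7]
width: 79.8
```

```bash
python3 chk.py 4; python3 - <<'E'
from h import *
A=cv2.imread('pics/top0.png');B=cv2.imread('pics/top_4.png');C=cv2.imread('pics/scene_4.png')
seats=[(623.2,71.2),(629.6,-18.7),(636.3,-108.7),(642.4,-198.5)]
# bright gear centres (whole gear mask at z=39) against the seats, top camera
hsv=cv2.cvtColor(B,cv2.COLOR_BGR2HSV)
for k,(s,d) in enumerate(zip(seats,(58,48,38,28))):
    u=proj('top',[*s,39])[0];r=d/2*.35+1
    Y,X=np.mgrid[:480,:640];disc=(X-u[0])**2+(Y-u[1])**2<(34*.35-1)**2
    m=disc&(hsv[...,2]>95);c=np.float32(np.argwhere(m)[:,::-1])
    (e,R)=cv2.minEnclosingCircle(c);print(k+1,'off',(plane('top',[c.mean(0)],39)[0]-s).round(1),(plane('top',[e],39)[0]-s).round(1),'dia %.1f'%(2*R/.352))
x=np.abs(A[280:322,155:200].astype(int)-B[280:322,155:200]).mean();print('carrier diff',x)
v=np.hstack([cv2.resize(B[170:320,150:430],(520,279)),np.zeros((279,10,3),np.uint8)])
w=cv2.resize(cv2.imread('pics/chk_4.png'),(520,320));v=np.vstack([v[:,:520],w]);cv2.imwrite('pics/f4.png',v)
E
```

```text
1 off [1.9 1. ] [2.8 0.8] dia 61.3
2 off [ 4.2 -0.7] [6.9 0. ] dia 57.6
3 off [ 5.6 -2. ] [ 0.4 -0.4] dia 61.5
4 off [ 8.2 -4. ] [ 0.  -0.2] dia 61.4
carrier diff 26.97989417989418
```

View pics/f4.png

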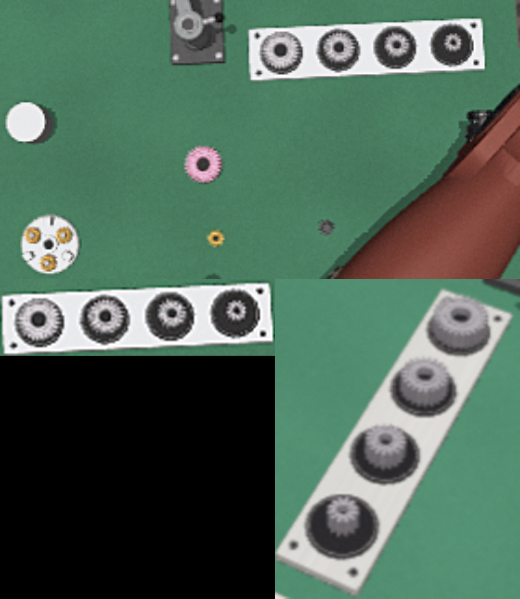

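All four gears stand flat in order, largest next to the column. My mask numbers were spoiled by the white rail and grey ring, and the carrier difference may only be shadow, so I measure both again more cleanly.

```bash
python3 - <<'E'
from h import *
A=cv2.imread('pics/top0.png');B=cv2.imread('pics/top_4.png');S0=cv2.imread('pics/scene0.png');S=cv2.imread('pics/scene_4.png')
def bore(n,I,guess,z):
    u=proj(n,[*guess,z])[0];f=8;x,y=(u-8).round().astype(int)
    g=cv2.resize(cv2.cvtColor(I,cv2.COLOR_BGR2GRAY)[y:y+17,x:x+17],None,fx=f,fy=f,interpolation=cv2.INTER_CUBIC).astype(float)
    h,w=g.shape;Y,X=np.mgrid[:h,:w];m=((g<90)&((X-w/2)**2+(Y-h/2)**2<(4.5*f)**2)).astype(np.uint8)
    k,l,s,c=cv2.connectedComponentsWithStats(m);i=1+s[1:,4].argmax()
    return plane(n,[(c[i]+.5)/f-.5+[x,y]],z)[0]-guess
tops=[(623.2,71.2),(629.6,-18.7),(636.3,-108.7),(642.4,-198.5)]
for k,s in enumerate(tops): print(k+1,'bore-seat top view',bore('top',B,s,37).round(1))
for n,a,b,box in(('top',A,B,(155,280,200,325)),('scene',S0,S,(300,120,350,155))):
    for I in(a,b):
        h=cv2.cvtColor(I,cv2.COLOR_BGR2HSV);m=(~((h[...,0]>60)&(h[...,0]<100)&(h[...,1]>60))).astype(np.uint8)
        print('carrier',n,[(b[1].round(1),round(b[3],1)) for b in blobs(n,I,m,14,box,200)])
E
```

```text
1 bore-seat top view [0.2 0.5]
2 bore-seat top view [ 0.4 -0.2]
3 bore-seat top view [ 0.3 -0.4]
4 bore-seat top view [0.4 1. ]
carrier top [(array([312.7, 424.6]), np.float64(91.0))]
carrier top [(array([312.8, 424.5]), np.float64(91.0))]
carrier scene [(array([318.2, 419. ]), np.float64(101.5))]
carrier scene [(array([318.2, 419.1]), np.float64(101.4))]
```

All gears are within about 1 mm of their seats and the carrier has not moved. Handing in.

```bash
python3 -c "
from station import *
print(job_done())"
```

```text
the job is handed in; nothing more can be done
None
```

The four steel gears are on the staging rail in the order asked: 58, 48, 38 and 28 mm on seats 1 to 4, with the largest next to the swing-arm column. I lowered each one until the wrist force showed contact, then released it. I handed the job in at about 33 s, with the gripper lifted clear.

**Last checks:**
- **Centring:** in the top view, each gear's bore is within about 1 mm of its seat centre. Seat 4 is the furthest off, at about 1.1 mm.
- **Flatness:** all four look flat in both views.
- **Bystanders:** the carrier moved no more than 0.1 mm, and I left the pink gear alone.

**Checks that disagreed:**
- **Camera views:** the two cameras differed by up to about 3.8 mm on the seat positions. I averaged them and corrected the result at the first placing.
- **First final mask check:** it gave offsets of up to 9 mm. The white rail and grey rings had spoiled the mask, so I replaced it with the bore measurement.
- **Carrier picture difference:** a raw comparison of the carrier area also showed a change, which I put down to shadow because the carrier's measured position did not move.

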